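Put a washed bottle and its collar on the drying rack

ROBOT

A 6-joint arm with a two-finger parallel gripper is mounted at the origin on a cart in front of the work surface, level with it; the furniture and walls round the work are solid. World frame = base frame: x ahead of the robot, y to its left, z up, the work surface at z = 0. Lengths are in m, angles in rad, forces in N, time in s.
With the tool pointing down it reaches from about 0.25 to 0.775 m from the base axis. Payload 4 kg.
Tool frame: the origin (TCP) lies between the finger pads; the fingertips stand 14 mm ahead of it and the grasp point (between the pads) lies 5 mm behind it (nose_length is the distance from the TCP to the fingertips, in m); z points along the fingers, y is the line along which they close (so a half turn about z gives the same grasp; the last joint's range is limited). The gripper opens to 94 mm and grips with 3 to 60 N. Pads are 16 mm wide; open, the fingers measure 119 mm over their backs; the gripper's body (75 mm by 177 mm) begins 78 mm behind the grasp point.
Start: joints at [1.086, 0.087, 1.371, -0, 1.684, -0.103], TCP at [0.205, 0.51, 0.22] pointing down, gripper open.
Joint ranges: [-3.1, 3.1], [-0.76, 2.03], [0.27, 2.55], [-1.08, 4.22], [0.17, 2.65], [-2.57, 2.57]. Speed limits (rad/s): [2.79, 2.79, 3.14, 3.14, 3.14, 3.14].

INTERFACE

Orientations are given as [roll, pitch, yaw] about the fixed x, y, z axes, in that order (R = Rz(yaw) Ry(pitch) Rx(roll)).
In Python, from bench import * gives the robot as it stands.
- The arm moves only by the tool move_arm, never from a script. Its argument "steps" is one flat list of numbers, 7 for each row, row after row: the turn, a rotation vector about the world's x, y, z in rad, then the shift along the world's x, y, z in m, then the opening, from 0 (shut) to 1 (fully open). A call has 1 to 12 rows; each row is the pose to reach, as a shift and turn from the pose commanded when the call began; what a row does not reach only later rows make up. A row lasts 1/10 s, in which the tool goes at most 50 mm and 8.59 degrees, less where a joint would pass 70% of its speed; a pose out of reach is approached as far as the arm can. A call with a gripper value outside its range is refused whole. The fingers move at their own pace and stop on an object; the grip force is fixed at half the most. Time passes only in rows, so rows that repeat a pose let the fingers close. It gives the time, the measured TCP pose, the force, the opening and the grip force at its end, in the units of the state.
- get_obs(): the state, without advancing time (a new reading comes with each control period).
- snapshot(name): name is "scene" or "top"; returns (picture, depth): 420x560x3 uint8, red, green, blue; 420x560 float32, m along the optical axis (not along the pixel's ray), 0 where there is no reading.
- camera_model(name): a dict with "fx", "fy", "cx", "cy" (pixels), "rvec" (rotation vector, rad) and "tvec" (3), from world to camera coordinates, as OpenCV has them. Camera axes: x right, y down, z forward; pixel columns grow to the right and rows downward; lengths in m; the calibration is good to about 2 mm. A picture is of the moment at which its call begins. camera_model takes no time and is no camera call.
- close_job(): hands the job in; it is judged then, once.
Trained networks look in the newest picture that a camera, given by its name, has taken for a name from the list of things; names that differ only in an ending like _2 or _b are one class to them, and where a whole thing is asked for, a point or a joint stands for the part that bears it (a point fixed in the world has none). Each returns a list of dicts, best first, with "score" (0 to 1); they miss things now and then, are a little off and sometimes report something else, mostly with a low value. They report only what shows in the picture. A call takes as long as a camera call. They do not tell look-alikes from the thing itself.
- silhouettes(camera, target): "pixels" (420x560 bool, what is visible of it) and "uv" ([column, row] in pixels, amid what is visible of it).
- spot_point(camera, target): "uv" ([column, row] in pixels: a listed point, or the origin of a listed thing).
The state is a dict: "time": time; "joint_positions": joint angles; "qvel": joint speeds; "joint_torque": joint torques, N m; "tool_pos": TCP position; "ee_rot": TCP orientation; "wrist_force": force on the tool from outside, world axes, zero at the start; "wrist_torque": the same for the moment, N m; "width": finger opening in m; "finger_force": force on a finger pad.
Only numpy, scipy, OpenCV 4.12 (cv2) and the standard library are available. Lean on these libraries where they do the work, as an engineer would, in place of code of your own. Each camera call takes 0.05 s, during which the arm holds its last target. There are 200 camera calls.

TASK

Put the washed bottle and its screw collar on the drying rack: the bottle upside down over the tall peg, standing straight with its rim fully down on the ribs, and the collar over the short peg, lying flat on the ribs there. Lower both gently and let neither fall, let go of them, and leave the other things on the worktop where they are.

Things in the scene. Friction and masses are not known exactly. Their poses are not given: they have to be found in the camera images.
- bottle: White hollow plastic bottle, 0.11 kg, lying flat: rounded-square body 62 x 62 x 95 mm, then a round neck 44 mm wide, 22 mm long, open mouth 36 mm wide; 117 mm long in all, inside depth 110, walls 4. Origin: under mid-length on the flat side it lies on. x runs from base (-58.5 mm) to mouth (+58.5 mm), at the start roughly to the robot's right (yaw -2.1 to -1.4); long axis at z = +31 mm.
- bottle_grip (a point): On the bottle's flat-sided body, 32 mm from its base, 3 mm above the long axis as it lies; axes as the bottle's, flat sides 31 mm off along y. Tool slanted 45 degrees down towards the mouth, closing along y, fits here; then swing it to slant 45 degrees the other way (or turn it half round its own axis): the mouth points straight down.
- bottle_mouth (a point): Centre of the bottle's mouth, in the plane of its rim, on the bottle's long axis; axes as the bottle's, so x points out of the mouth.
- collar: Grey plastic screw collar of the bottle: a plain ring with a ribbed outside, 58 mm outer diameter, 46 mm hole, 22 mm high, about 0.04 kg, lying flat. Origin: centre of its underside; z up along its axis.
- rack: White plastic drying rack, fixed: a tray 120 mm (x) by 210 mm (y), rim 16 mm high, with two upright round pegs 100 mm apart, each rising from a star of six low ribs whose tops are 14 mm above the worktop. Origin: centre of the underside, z up. The tall peg stands at y = +50 mm, the short one at y = -50 mm of the rack.
- tall_seat (a point): On the axis of the tall peg, at the height of the rib tops on which the bottle's rim comes to rest. The peg is 20 mm in diameter, its slightly narrowed tip 85 mm above this point; the ribs reach 34 mm from the axis. z up.
- short_seat (a point): On the axis of the short peg, at the height of the rib tops on which the collar comes to rest. The peg is 26 mm in diameter, its slightly narrowed tip 40 mm above this point. z up.
- salt_shaker: Bystander: salt shaker, 44 mm wide, 90 mm high. Origin: centre of its underside.
- mug: Bystander: cream mug with a handle, 84 x 122 mm, 106 mm high. Origin at its underside.
- timer: Bystander: round white kitchen timer, 60 mm wide, 50 mm high. Origin: centre of its underside.
Not all that is in view belongs to the job. Leave any red look-alike of the bottle alone.

How it is judged:
By the outcome, as a careful person would: the job done as asked, in the order asked, and still so for the second after the job is handed in, with the robot touching nothing.
It also fails if it takes over 59 s, if anything falls off the work surface, if the arm or the gripper's body presses on something with over 40 N, if the wrist force passes 120 N, or if a joint passes its speed limit or range.

## Working session

There is one attempt and no reset: what is moved stays moved. The work goes in short steps, Python scripts to look and compute and a tool call to move; the robot and the scene stay as the last step left them, time stands still between calls to the robot, and variables do not carry over. Pictures are saved under pics/ and viewed, at most 10 in all, crops included, and the job is handed in when it is done.

Besides the shell and the picture viewer there is one more tool, called after "Request:" as name(argument=value, ...) on one line, values as JSON. move_arm: Moves the arm, as the interface text tells. Its arguments: {"type":"object","properties":{"steps":{"type":"array"}},"required":["steps"]}

```bash
ls; mkdir -p pics; cat > h.py <<'E'
from bench import *
import numpy as np, cv2
def cam(n):
    c=camera_model(n); R=cv2.Rodrigues(np.array(c['rvec'],float))[0]; return c,R,np.array(c['tvec'],float).ravel()
def cloud(n,d):
    c,R,t=cam(n); v,u=np.mgrid[:d.shape[0],:d.shape[1]]
    P=np.stack([(u-c['cx'])/c['fx']*d,(v-c['cy'])/c['fy']*d,d],-1)
    return (P-t)@R   # R^T (P-t)
def proj(n,p):
    c,R,t=cam(n); q=R@np.array(p,float)+t; return [round(c['fx']*q[0]/q[2]+c['cx'],1),round(c['fy']*q[1]/q[2]+c['cy'],1)]
def ray(n,uv,z):
    c,R,t=cam(n); d=R.T@np.array([(uv[0]-c['cx'])/c['fx'],(uv[1]-c['cy'])/c['fy'],1]); o=-R.T@t
    return o+d*(z-o[2])/d[2]
E
python3 - <<'E'
from h import *
for n in ('scene','top'):
    im,d=snapshot(n); cv2.imwrite(f'pics/{n}0.png',im[:,:,::-1]); np.save(f'{n}0.npy',d)
    W=cloud(n,d)
    for k in ('bottle','collar','rack','salt_shaker','mug','timer'):
        for s in silhouettes(n,k):
            m=s['pixels']&(d>0); p=W[m]
            print(n,k,round(s['score'],2),np.round(s['uv']),m.sum(),np.round(np.median(p,0),3),np.round(np.percentile(p,[2,98],axis=0),3).tolist() if m.sum() else '')
    for k in ('bottle_grip','bottle_mouth','tall_seat','short_seat','rack'):
        print(n,k,[(round(s['score'],2),np.round(s['uv'],1)) for s in spot_point(n,k)])
print(get_obs())
E
```

```text
pics
scene bottle 0.83 [277. 158.] 682 [ 0.529 -0.233  0.055] [[0.499, -0.314, 0.004], [0.559, -0.226, 0.064]]
scene bottle 0.55 [330. 153.] 283 [ 0.374 -0.304  0.034] [[0.346, -0.334, 0.009], [0.397, -0.293, 0.05]]
scene collar 0.66 [273. 193.] 271 [ 0.533 -0.118  0.015] [[0.507, -0.155, 0.003], [0.56, -0.099, 0.023]]
scene rack 0.88 [255. 273.] 4132 [0.547 0.177 0.011] [[0.489, 0.048, 0.006], [0.611, 0.255, 0.082]]
scene salt_shaker 0.88 [201. 210.] 490 [0.692 0.021 0.05 ] [[0.676, 0.001, 0.006], [0.712, 0.029, 0.089]]
scene timer 0.86 [331. 153.] 293 [ 0.374 -0.305  0.036] [[0.347, -0.335, 0.009], [0.398, -0.293, 0.051]]
scene bottle_grip [(0.82, array([332. , 178.7])), (0.8, array([277.2, 159.4]))]
scene bottle_mouth [(0.74, array([308.9, 187.2])), (0.58, array([284.2, 146.3]))]
scene tall_seat [(0.98, array([256. , 281.4]))]
scene short_seat [(0.72, array([255.3, 248.3]))]
scene rack [(0.59, array([254.2, 269.9]))]
top bottle 0.8 [397. 218.] 1181 [ 0.526 -0.273  0.06 ] [[0.497, -0.338, -0.0], [0.561, -0.225, 0.066]]
top bottle 0.69 [351. 273.] 1144 [ 0.39  -0.164  0.06 ] [[0.337
[... 1253 characters left out ...]
2.4, 216.7]))]
{'time': 1.2, 'joint_positions': array([ 1.08590300e+00,  8.72213170e-02,  1.37071391e+00, -3.95929026e-06,
        1.68359329e+00, -1.03099005e-01]), 'qvel': array([-0.00106592,  0.00063771, -0.00027187,  0.00052195, -0.00129425,
       -0.0016799 ]), 'joint_torque': array([ 3.85760668e-04, -3.40039480e+01, -3.02601349e+01,  7.16140727e-02,
        2.37151858e-02,  9.63882883e-06]), 'tool_pos': array([0.20493465, 0.51041039, 0.21948715]), 'ee_rot': array([3.14152926e+00, 1.05136814e-05, 2.75979789e+00]), 'wrist_force': array([-0.69906561, -0.1956798 ,  0.48909688]), 'wrist_torque': array([0.04176039, 0.0098668 , 0.03369294]), 'finger_force': 0.0, 'width': 0.09389511375169181}
```

```bash
python3 - <<'E'
import cv2,numpy as np
a=cv2.imread('pics/top0.png');cv2.imwrite('pics/crop0.png',cv2.resize(a[130:340,120:460],None,fx=2.3,fy=2.3,interpolation=cv2.INTER_CUBIC))
E
```

```text
(no output)
```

View pics/scene0.png

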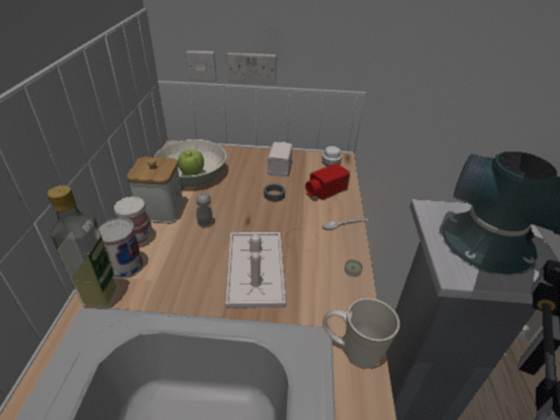

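View pics/crop0.png

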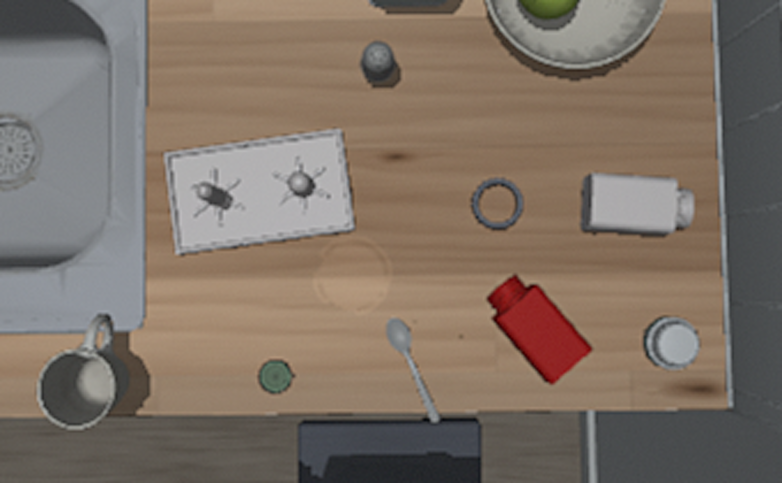

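The scene shows two bottle-like things in the top view: the white bottle at (397,218), with its mouth to the right at about (420,222), and the red look-alike at (351,273). The white one is the target, and the crop confirms it. The collar is the dark ring at (336,218), not the timer at (410,280) or the green disc at (240,293). The tall peg stands on the left of the rack at about (212,213), the short one at about (250,211).

```bash
cat >> h.py <<'E'
from scipy.spatial.transform import Rotation as Ro
def wrist(R,p,a,Lt=0.25):
    w=p-Lt*R[:,2]; q1=np.arctan2(w[1],w[0])
    M=(Ro.from_euler('ZY',[q1,a]).inv()*Ro.from_matrix(R)*Ro.from_euler('z',-np.pi/2)).as_matrix()
    q5=np.arccos(M[2,2]); q4=np.arctan2(M[1,2],M[0,2]); q6=np.arctan2(M[2,1],-M[2,0]); 
    if q4<-1.2:q4+=2*np.pi
    return np.round([q1,q4,q5,q6],2),np.round(w,2)
E
cat > m.py <<'E'
from h import *
T=np.load('top0.npy');S=np.load('scene0.npy');WT=cloud('top',T);WS=cloud('scene',S)
def sel(W,lo,hi):
    return W[np.all((W>lo)&(W<hi),-1)]
for n,W in(('top',WT),('scene',WS)):
    print(n,'table z',np.median(sel(W,[.42,-.05,-.02],[.48,.0,.02])[:,2]))
    b=sel(W,[.47,-.31,.056],[.59,-.2,.075]); r=cv2.minAreaRect(b[:,:2].astype(np.float32)); print('body top',len(b),np.median(b[:,2]),r)
    nk=sel(W,[.47,-.36,.03],[.59,-.318,.06]); print('neck',len(nk),nk.mean(0) if len(nk) else '',np.percentile(nk,[2,98],axis=0).round(3).tolist() if len(nk) else '')
    c=sel(W,[.49,-.17,.014],[.58,-.08,.03]); print('collar',len(c),cv2.minEnclosingCircle(c[:,:2].astype(np.float32)),np.median(c,0))
    rk=sel(W,[.46,.02,.012],[.64,.28,.03]); print('rack',len(rk),cv2.minAreaRect(rk[:,:2].astype(np.float32)))
    t=sel(W,[.5,.15,.085],[.62,.26,.12]);print('tall top',len(t),t.mean(0) if len(t) else '')
    t=sel(W,[.5,.15,.03],[.62,.26,.12]);print('tall',len(t),t.mean(0))
    s=sel(W,[.5,.05,.045],[.62,.14,.08]);print('short',len(s),s.mean(0), np.percentile(s,[2,98],axis=0).round(3).tolist())
print('nets: tall',ray('top',(211.6,212.5),.014),ray('scene',(256,281.4),.014),'short',ray('top',(248.7,211.7),.014),ray('scene',(255.3,248.3),.014))
print('wall y',sel(WT,[.45,-.5,.1],[.6,-.3,.5]).mean(0) if len(sel(WT,[.45,-.5,.1],[.6,-.3,.5])) else None)
E
python3 m.py
```

```text
top table z 0.00025106996457481426
body top 769 0.061234312271127196 ((0.5286164283752441, -0.26821011304855347), (0.08515556901693344, 0.06143556535243988), 86.08784484863281)
neck 123 [ 0.52338803 -0.33136036  0.04868843] [[0.504, -0.341, 0.037], [0.549, -0.32, 0.059]]
collar 158 ((0.5332099199295044, -0.12619735300540924), 0.03018169291317463) [ 0.53392314 -0.12639789  0.02110098]
rack 1223 ((0.5518625974655151, 0.15092945098876953), (0.1201658546924591, 0.21013152599334717), 6.977987766265869)
tall top 48 [0.54470514 0.19830747 0.09474861]
tall 77 [0.5439625  0.1965561  0.08091728]
short 60 [0.55750881 0.10044068 0.05097237] [[0.549, 0.091, 0.045], [0.567, 0.111, 0.057]]
scene table z 7.651119434518358e-05
body top 312 0.06171557585292883 ((0.5287754535675049, -0.2690429985523224), (0.08514142781496048, 0.06003566458821297), 85.97378540039062)
neck 5 [ 0.5257977  -0.33619592  0.05540689] [[0.505, -0.345, 0.052], [0.546, -0.322, 0.059]]
collar 159 ((0.5331225395202637, -0.12805896997451782), 0.030185721814632416) [ 0.53308752 -0.12191652  0.02037298]
rack 1081 ((0.5513451099395752, 0.14826080203056335), (0.11977966874837875, 0.21196259558200836), 7.131982326507568)
tall top 72 [0.5447565  0.2018005  0.09324562]
tall 255 [0.54488508 0.20379397 0.06854408]
short 65 [0.55739981 0.10225748 0.05008302] [[0.548, 0.094, 0.045], [0.568, 0.109, 0.055]]
nets: tall [0.55176275 0.20465677 0.014     ] [0.54326964 0.19689859 0.014     ] short [0.55248315 0.10503913 0.014     ] [0.55655109 0.09931067 0.014     ]
wall y [ 0.52458898 -0.39783168  0.34136777]
```

```bash
python3 - <<'E'
from h import *
yb=-1.640
o=get_obs();R0=Ro.from_euler('xyz',o['ee_rot']).as_matrix()
print('start',wrist(R0,o['tool_pos'],1.458))
def frame(th,sy,el=np.pi/4):
    h=np.array([np.cos(th),np.sin(th),0]); z=np.cos(el)*h-np.sin(el)*np.array([0,0,1]); y=sy*np.array([-h[1],h[0],0]); return np.stack([np.cross(y,z),y,z],1)
G=np.array([.5294,-.258,.034])
for sy in(1,-1):
    R=frame(yb,sy);p=G+.005*R[:,2]
    print('grasp',sy,[wrist(R,p,a)[0].tolist() for a in(1.4,1.8)],wrist(R,p,1.5)[1], (Ro.from_matrix(R)*Ro.from_matrix(R0).inv()).as_rotvec().round(3))
for d in range(-180,180,30):
  for sy in(1,-1):
    R=frame(np.radians(d),sy);g=np.array([.545,.2,.2]);print('place',d,sy,[wrist(R,g,a)[0].tolist() for a in(1.3,1.7)],wrist(R,g,1.5)[1])
E
```

```text
start (array([ 1.19, -0.  ,  1.68, -0.  ]), array([0.2 , 0.51, 0.47]))
grasp 1 [[-0.16, -0.78, 1.63, -0.18], [-0.16, -0.81, 1.35, 0.1]] [ 0.54 -0.09  0.21] [-0.709 -0.445 -1.189]
grasp -1 [[-0.16, -0.78, 1.63, 2.96], [-0.16, -0.81, 1.35, -3.04]] [ 0.54 -0.09  0.21] [-0.482  0.77   1.773]
place -180 1 [[0.27, 0.36, 2.58, 2.07], [0.27, 0.23, 2.2, 1.9]] [0.72 0.2  0.38]
place -180 -1 [[0.27, 0.36, 2.58, -1.07], [0.27, 0.23, 2.2, -1.24]] [0.72 0.2  0.38]
place -150 1 [[0.39, -0.19, 2.62, 1.32], [0.39, -0.12, 2.22, 1.41]] [0.7  0.29 0.38]
place -150 -1 [[0.39, -0.19, 2.62, -1.83], [0.39, -0.12, 2.22, -1.74]] [0.7  0.29 0.38]
place -120 1 [[0.51, -0.61, 2.46, 0.68], [0.51, -0.44, 2.11, 0.94]] [0.63 0.35 0.38]
place -120 -1 [[0.51, -0.61, 2.46, -2.47], [0.51, -0.44, 2.11, -2.2]] [0.63 0.35 0.38]
place -90 1 [[0.6, -0.79, 2.19, 0.25], [0.6, -0.66, 1.88, 0.54]] [0.55 0.38 0.38]
place -90 -1 [[0.6, -0.79, 2.19, -2.9], [0.6, -0.66, 1.88, -2.6]] [0.55 0.38 0.38]
place -60 1 [[0.66, -0.82, 1.86, -0.1], [0.66, -0.78, 1.57, 0.19]] [0.46 0.35 0.38]
place -60 -1 [[0.66, -0.82, 1.86, 3.04], [0.66, -0.
[... 481 characters left out ...]
], [0.28, 0.27, 0.69, 1.18]] [0.39 0.11 0.38]
place 60 1 [[0.1, 0.63, 1.36, -2.5], [0.1, 0.72, 1.04, -2.76]] [0.46 0.05 0.38]
place 60 -1 [[0.1, 0.63, 1.36, 0.65], [0.1, 0.72, 1.04, 0.38]] [0.46 0.05 0.38]
place 90 1 [[0.04, 0.8, 1.73, -2.92], [0.04, 0.79, 1.45, 3.08]] [0.55 0.02 0.38]
place 90 -1 [[0.04, 0.8, 1.73, 0.22], [0.04, 0.79, 1.45, -0.06]] [0.55 0.02 0.38]
place 120 1 [[0.07, 0.82, 2.08, 3.02], [0.07, 0.71, 1.79, 2.72]] [0.63 0.05 0.38]
place 120 -1 [[0.07, 0.82, 2.08, -0.12], [0.07, 0.71, 1.79, -0.42]] [0.63 0.05 0.38]
place 150 1 [[0.16, 0.7, 2.37, 2.63], [0.16, 0.52, 2.04, 2.35]] [0.7  0.11 0.38]
place 150 -1 [[0.16, 0.7, 2.37, -0.51], [0.16, 0.52, 2.04, -0.79]] [0.7  0.11 0.38]
```

Request:
move_arm(steps=[-0.709, -0.445, -1.189, 0.329, -0.7, 0.03, 1, -0.709, -0.445, -1.189, 0.329, -0.7, 0.03, 1, -0.709, -0.445, -1.189, 0.329, -0.7, 0.03, 1, -0.709, -0.445, -1.189, 0.329, -0.7, 0.03, 1, -0.709, -0.445, -1.189, 0.329, -0.7, 0.03, 1, -0.709, -0.445, -1.189, 0.329, -0.7, 0.03, 1, -0.709, -0.445, -1.189, 0.329, -0.7, 0.03, 1, -0.709, -0.445, -1.189, 0.329, -0.7, 0.03, 1, -0.709, -0.445, -1.189, 0.329, -0.7, 0.03, 1, -0.709, -0.445, -1.189, 0.329, -0.7, 0.03, 1, -0.709, -0.445, -1.189, 0.329, -0.7, 0.03, 1, -0.709, -0.445, -1.189, 0.329, -0.7, 0.03, 1])

```text
time: 2.4
tool_pos: [0.4608, -0.0338, 0.2422]
ee_rot: [-3.14, 0.785, 1.504]
wrist_force: [1.0, 0.0, 0.8]
width: 0.0942
finger_force: 0.0
```

Request:
move_arm(steps=[0, 0, 0, 0.073, -0.157, -0.13, 1, 0, 0, 0, 0.073, -0.157, -0.13, 1, 0, 0, 0, 0.073, -0.157, -0.13, 1, 0, 0, 0, 0.073, -0.157, -0.13, 1, 0, 0, 0, 0.073, -0.157, -0.13, 1, 0, 0, 0, 0.073, -0.157, -0.13, 1, 0, 0, 0, 0.073, -0.157, -0.13, 1, 0, 0, 0, 0.073, -0.157, -0.13, 1])

```text
time: 3.2
tool_pos: [0.5339, -0.1879, 0.1146]
ee_rot: [3.137, 0.785, 1.5]
wrist_force: [-0.1, -0.2, 0.5]
width: 0.094
finger_force: 0.0
```

```bash
python3 - <<'E'
from h import *
o=get_obs();p=o['tool_pos'];R=Ro.from_euler('xyz',o['ee_rot']).as_matrix()
print(p.round(4),o['ee_rot'].round(3),o['joint_positions'].round(2),R[:,2].round(3))
T=np.array([.5292,-.2615,.0305]);print('to grasp',(T-p).round(4))
E
```

```text
[ 0.5339 -0.1879  0.1146] [3.137 0.785 1.5  ] [-0.01  0.22  1.64 -0.8   1.4   0.25] [-0.045 -0.705 -0.707]
to grasp [-0.0047 -0.0736 -0.0841]
```

Request:
move_arm(steps=[0, 0, 0, -0.0016, -0.0245, -0.028, 1, 0, 0, 0, -0.0031, -0.049, -0.056, 1, 0, 0, 0, -0.004, -0.062, -0.071, 1, 0, 0, 0, -0.0047, -0.0736, -0.084, 1, 0, 0, 0, -0.0047, -0.0736, -0.084, 1, 0, 0, 0, -0.0047, -0.0736, -0.084, 0, 0, 0, 0, -0.0047, -0.0736, -0.084, 0, 0, 0, 0, -0.0047, -0.0736, -0.084, 0, 0, 0, 0, -0.0047, -0.0736, -0.084, 0, 0, 0, 0, -0.0047, -0.0736, -0.084, 0, 0, 0, 0, -0.0047, -0.0736, -0.084, 0, 0, 0, 0, -0.0047, -0.0736, -0.084, 0])

```text
time: 4.4
tool_pos: [0.5286, -0.2627, 0.0296]
ee_rot: [3.14, 0.786, 1.501]
wrist_force: [-1.2, 2.9, 4.5]
width: 0.062
finger_force: 30.0
```

Request:
move_arm(steps=[0, 0, 0, 0, 0, 0.02, 0, 0, 0, 0, 0, 0, 0.06, 0, 0, 0, 0, 0, 0.0, 0.11, 0, 0, 0, 0, 0, 0.02, 0.16, 0, 0.149, -0.01, 0, 0, 0.04, 0.2, 0, 0.3, -0.021, 0, 0, 0.07, 0.22, 0, 0.448, -0.031, 0, 0, 0.1, 0.24, 0, 0.597, -0.041, 0, 0, 0.13, 0.24, 0, 0.746, -0.051, 0, 0, 0.16, 0.24, 0, 0.895, -0.062, 0, 0.0, 0.19, 0.24, 0, 1.045, -0.072, 0, 0.01, 0.22, 0.24, 0, 1.194, -0.082, 0, 0.01, 0.25, 0.24, 0])

```text
time: 5.6
tool_pos: [0.5393, -0.0124, 0.2691]
ee_rot: [3.14, -0.417, 1.501]
wrist_force: [-0.3, -0.0, -2.5]
width: 0.0621
finger_force: 30.0
```

Request:
move_arm(steps=[0.149, -0.01, 0, 0.001, 0.03, 0, 0, 0.298, -0.02, 0, 0.002, 0.07, 0, 0, 0.369, -0.025, 0, 0.004, 0.11, 0, 0, 0.369, -0.025, 0, 0.005, 0.15, -0.01, 0, 0.369, -0.025, 0, 0.005, 0.18, -0.025, 0, 0.369, -0.025, 0, 0.006, 0.2, -0.035, 0, 0.369, -0.025, 0, 0.006, 0.212, -0.035, 0, 0.369, -0.025, 0, 0.006, 0.212, -0.035, 0, 0.369, -0.025, 0, 0.006, 0.212, -0.035, 0, 0.369, -0.025, 0, 0.006, 0.212, -0.035, 0])

```text
time: 6.6
tool_pos: [0.545, 0.1981, 0.2344]
ee_rot: [3.14, -0.781, 1.502]
wrist_force: [0.0, -0.1, -1.2]
width: 0.0619
finger_force: 30.0
```

```bash
python3 - <<'E'
from h import *
o=get_obs();p=o['tool_pos'];R=Ro.from_euler('xyz',o['ee_rot']).as_matrix();print(p.round(4),o['ee_rot'].round(3),o['joint_positions'].round(2),o['width'])
for n in ('scene','top'):
    im,d=snapshot(n); W=cloud(n,d)
    cv2.imwrite(f'pics/{n}1.png',cv2.resize(im[150:340,130:380] if n=='scene' else im[120:310,100:350],None,fx=3,fy=3)[:,:,::-1])
    for s in silhouettes(n,'bottle')[:3]:
        m=s['pixels']&(d>0);q=W[m]; print(n,round(s['score'],2),s['uv'],np.percentile(q,[2,50,98],axis=0).round(3).tolist())
        b=q[(q[:,2]>.12)&(q[:,2]<.3)]
        for z0 in np.arange(.12,.28,.02):
            k=b[(b[:,2]>z0)&(b[:,2]<z0+.02)]
            if len(k)>8: print('  ',round(z0,2),len(k),np.percentile(k[:,:2],[3,97],axis=0).round(3).tolist())
E
```

```text
[0.545  0.1981 0.2344] [ 3.14  -0.781  1.502] [-0.18  0.07  1.55  0.78  1.61 -0.12] 0.06193101233952922
scene 0.76 [251.4, 204.8] [[0.516, 0.171, 0.158], [0.546, 0.226, 0.242], [0.576, 0.23, 0.268]]
   0.14 63 [[0.528, 0.208], [0.563, 0.219]]
   0.16 112 [[0.516, 0.21], [0.574, 0.229]]
   0.18 319 [[0.515, 0.197], [0.575, 0.229]]
   0.2 334 [[0.516, 0.21], [0.576, 0.23]]
   0.22 341 [[0.517, 0.221], [0.575, 0.23]]
   0.24 368 [[0.517, 0.213], [0.576, 0.23]]
   0.26 878 [[0.518, 0.17], [0.575, 0.229]]
scene 0.6 [329.6, 181.7] [[0.332, -0.21, -0.0], [0.39, -0.151, 0.048], [0.446, -0.119, 0.063]]
top 0.82 [355.8, 277.0] [[0.338, -0.211, 0.046], [0.383, -0.169, 0.061], [0.434, -0.135, 0.066]]
top 0.63 [196.8, 202.4] [[0.515, 0.167, 0.004], [0.547, 0.198, 0.267], [0.579, 0.288, 0.272]]
   0.24 65 [[0.514, 0.167], [0.581, 0.216]]
   0.26 869 [[0.517, 0.17], [0.576, 0.228]]
```

View pics/scene1.png

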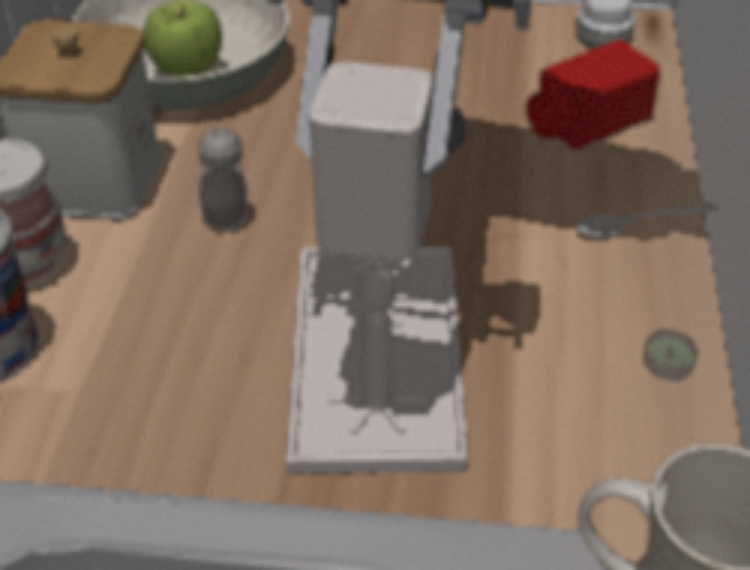

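The bottle is held upright with its mouth down, over the tall peg; in the crop its base is at about (372,85). Depth puts its axis at about (0.546, 0.1995), against the peg at (0.545, 0.200).

Request:
move_arm(steps=[0.004, 0, 0, -0.001, 0.001, -0.02, 0, 0.004, 0, 0, -0.001, 0.001, -0.035, 0, 0.004, 0, 0, -0.001, 0.001, -0.05, 0, 0.004, 0, 0, -0.001, 0.001, -0.065, 0, 0.004, 0, 0, -0.001, 0.001, -0.08, 0, 0.004, 0, 0, -0.001, 0.001, -0.095, 0, 0.004, 0, 0, -0.001, 0.001, -0.105, 0, 0.004, 0, 0, -0.001, 0.001, -0.115, 0, 0.004, 0, 0, -0.001, 0.001, -0.122, 0, 0.004, 0, 0, -0.001, 0.001, -0.127, 0, 0.004, 0, 0, -0.001, 0.001, -0.127, 0, 0.004, 0, 0, -0.001, 0.001, -0.127, 0])

```text
time: 8.0
tool_pos: [0.5435, 0.2002, 0.1072]
ee_rot: [3.141, -0.786, 1.502]
wrist_force: [-0.5, 0.0, -0.9]
width: 0.062
finger_force: 30.0
```

Request:
move_arm(steps=[0, 0, 0, 0.001, 0, -0.003, 0, 0, 0, 0, 0.001, 0, -0.005, 0, 0, 0, 0, 0.001, 0, -0.007, 0, 0, 0, 0, 0.001, 0, -0.008, 0, 0, 0, 0, 0.001, 0, -0.009, 0, 0, 0, 0, 0.001, 0, -0.0095, 0, 0, 0, 0, 0.001, 0, -0.0095, 0])

```text
time: 8.7
tool_pos: [0.5443, 0.2003, 0.0976]
ee_rot: [-3.141, -0.786, 1.502]
wrist_force: [-0.5, 0.6, 1.5]
width: 0.0618
finger_force: 30.0
```

Request:
move_arm(steps=[0, 0, 0, 0, 0, -0.0005, 0, 0, 0, 0, 0, 0, -0.001, 0, 0, 0, 0, 0, 0, -0.001, 0])

```text
time: 9.0
tool_pos: [0.5443, 0.2004, 0.0976]
ee_rot: [3.142, -0.787, 1.503]
wrist_force: [-2.6, -1.8, 6.1]
width: 0.0618
finger_force: 30.0
```

Request:
move_arm(steps=[0, 0, 0, 0, 0, 0, 0.75, 0, 0, 0, 0, 0, 0, 0.9, 0, 0, 0, 0, 0, 0, 0.95, 0, 0, 0, 0, 0, 0, 0.95, 0, 0, 0, 0, 0, 0, 0.95, 0, 0, 0, -0.001, -0.014, 0.014, 0.95, 0, 0, 0, -0.002, -0.035, 0.035, 0.95, 0, 0, 0, -0.004, -0.055, 0.055, 1, 0, 0, 0, -0.006, -0.08, 0.08, 1, 0, 0, 0, -0.007, -0.11, 0.11, 1, 0, 0, 0, -0.007, -0.14, 0.13, 1, 0, 0, 0, -0.007, -0.17, 0.13, 1])

```text
time: 10.2
tool_pos: [0.5385, 0.0287, 0.2301]
ee_rot: [3.132, -0.783, 1.509]
wrist_force: [0.6, -0.3, -0.6]
width: 0.094
finger_force: 0.0
```

```bash
python3 - <<'E'
from h import *
for n in ('scene','top'):
    im,d=snapshot(n); W=cloud(n,d)
    if n=='scene': cv2.imwrite('pics/scene2.png',cv2.resize(im[150:340,130:380],None,fx=3,fy=3)[:,:,::-1])
    b=W[np.all((W>[.49,.14,.02])&(W<[.61,.26,.15]),-1)]
    t=b[b[:,2]>.12];print(n,len(t),t.mean(0),np.percentile(t,[2,98],axis=0).round(4).tolist())
    A=np.c_[t[:,:2],np.ones(len(t))];print('slope',np.linalg.lstsq(A,t[:,2],rcond=None)[0])
    for s in silhouettes(n,'collar')[:2]: 
        q=W[s['pixels']&(d>0)]; print(s['score'],np.median(q,0))
    c=W[np.all((W>[.49,-.17,.014])&(W<[.58,-.08,.03]),-1)]; print('collar',len(c),cv2.minEnclosingCircle(c[:,:2].astype(np.float32)) if len(c) else '')
o=get_obs();R=Ro.from_euler('xyz',o['ee_rot']).as_matrix();print(o['tool_pos'].round(4),o['joint_positions'].round(2))
for yaw,sy in((0,1),(np.pi,-1)):
  # tool down, closing along rack x (yaw .123): y = sy*(cos,sin)
  y=np.array([np.cos(.123),np.sin(.123),0])*(1 if sy>0 else -1); z=np.array([0,0,-1.]); Rt=np.stack([np.cross(y,z),y,z],1)
  print(sy,(Ro.from_matrix(Rt)*Ro.from_matrix(R).inv()).as_rotvec().round(3),wrist(Rt,np.array([.533,-.127,.017]),1.5)[0],wrist(Rt,np.array([.5577,.1,.03]),1.5)[0])
E
```

```text
scene 857 [0.5446369  0.20408312 0.12934768] [[0.5151, 0.1698, 0.1216], [0.575, 0.2311, 0.1322]]
slope [ 0.00833263 -0.04916712  0.13484361]
0.63 [ 0.53277154 -0.1203909   0.01537662]
collar 161 ((0.5349700450897217, -0.12910196185112), 0.031140560284256935)
top 659 [0.54532096 0.20089368 0.13037705] [[0.5156, 0.1712, 0.125], [0.5743, 0.2317, 0.1345]]
slope [0.00751979 0.01032923 0.12420128]
0.65 [0.6892789  0.008474   0.07797111]
collar 6 ((0.5051844120025635, -0.1266268789768219), 0.007844018749892712)
[0.5373 0.0299 0.2259] [-0.48  0.15  1.49  0.73  1.81 -0.34]
1 [-0.787 -0.022  0.184] [-0.23  0.    1.64 -0.36] [ 0.18 -0.    1.64  0.05]
-1 [-0.032  1.139 -2.735] [-0.23  0.    1.64  2.78] [ 0.18 -0.    1.64 -3.09]
```

View pics/scene2.png

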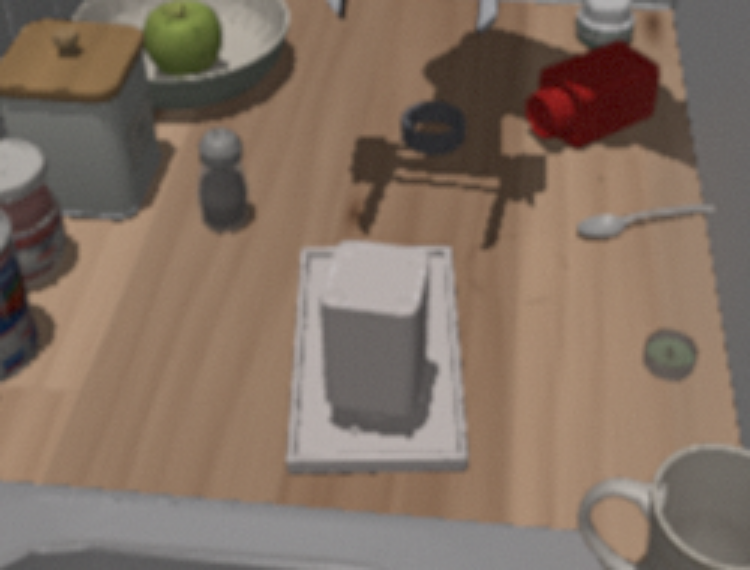

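The bottle stands straight on the tall peg, its top at z = 0.131, which means it is fully seated. The collar ring is untouched at about (433,128) in the crop.

Request:
move_arm(steps=[-0.149, -0.004, 0.035, 0, -0.03, 0, 1, -0.298, -0.008, 0.07, -0.001, -0.06, -0.01, 1, -0.443, -0.012, 0.104, -0.002, -0.1, -0.03, 1, -0.59, -0.016, 0.138, -0.003, -0.13, -0.06, 1, -0.73, -0.02, 0.171, -0.004, -0.157, -0.09, 1, -0.787, -0.022, 0.184, -0.004, -0.157, -0.12, 1, -0.787, -0.022, 0.184, -0.004, -0.157, -0.14, 1, -0.787, -0.022, 0.184, -0.004, -0.157, -0.15, 1, -0.787, -0.022, 0.184, -0.004, -0.157, -0.15, 1, -0.787, -0.022, 0.184, -0.004, -0.157, -0.15, 1])

```text
time: 11.4
tool_pos: [0.5338, -0.1266, 0.077]
ee_rot: [3.141, 0.001, 1.696]
wrist_force: [0.4, 0.5, 0.6]
width: 0.0939
finger_force: 0.0
```

Request:
move_arm(steps=[0, 0, 0, 0, 0, -0.02, 1, 0, 0, 0, 0, 0, -0.04, 1, 0, 0, 0, 0, 0, -0.052, 1, 0, 0, 0, 0, 0, -0.06, 1, 0, 0, 0, 0, 0, -0.06, 1, 0, 0, 0, 0, 0, -0.06, 0.7, 0, 0, 0, 0, 0, -0.06, 0.5, 0, 0, 0, 0, 0, -0.06, 0.3, 0, 0, 0, 0, 0, -0.06, 0, 0, 0, 0, 0, 0, -0.06, 0, 0, 0, 0, 0, 0, -0.06, 0])

```text
time: 12.5
tool_pos: [0.5332, -0.1269, 0.0166]
ee_rot: [-3.141, 0.001, 1.696]
wrist_force: [-0.9, 0.8, 1.3]
width: 0.0566
finger_force: 29.8
```

Request:
move_arm(steps=[0, 0, 0, 0, 0, 0.015, 0, 0, 0, 0, 0, 0, 0.045, 0, 0, 0, 0, 0, 0.01, 0.08, 0, 0, 0, 0, 0.004, 0.04, 0.095, 0, 0, 0, 0, 0.008, 0.075, 0.095, 0, 0, 0, 0, 0.012, 0.11, 0.095, 0, 0, 0, 0, 0.016, 0.145, 0.095, 0, 0, 0, 0, 0.02, 0.18, 0.095, 0, 0, 0, 0, 0.023, 0.21, 0.09, 0, 0, 0, 0, 0.0245, 0.2276, 0.085, 0, 0, 0, 0, 0.0245, 0.2276, 0.085, 0, 0, 0, 0, 0.0245, 0.2276, 0.085, 0])

```text
time: 13.7
tool_pos: [0.5578, 0.1006, 0.1018]
ee_rot: [-3.141, 0.002, 1.696]
wrist_force: [0.1, 0.1, -0.3]
width: 0.0565
finger_force: 29.8
```

```bash
python3 - <<'E'
from h import *
o=get_obs();print(o['tool_pos'].round(4),o['ee_rot'].round(3),o['width'])
for n in ('scene','top'):
    im,d=snapshot(n); W=cloud(n,d); cv2.imwrite(f'pics/{n}3.png',cv2.resize(im[170:310,170:330] if n=='scene' else im[150:290,160:320],None,fx=4,fy=4)[:,:,::-1])
    for s in silhouettes(n,'collar')[:3]:
        q=W[s['pixels']&(d>0)]; print(n,s['score'],s['uv'],np.percentile(q,[3,50,97],axis=0).round(4).tolist())
    g=(im.astype(int).max(-1)<110)
    c=W[g&np.all((W>[.52,.06,.075])&(W<[.6,.142,.112]),-1)]
    if len(c): print('dark',len(c),np.percentile(c,[2,50,98],axis=0).round(4).tolist())
E
```

```text
[0.5578 0.1006 0.1018] [-3.141e+00  2.000e-03  1.696e+00] 0.05652488774033111
scene 0.94 [252.7, 217.6] [[0.5325, 0.0342, 0.036], [0.5587, 0.1022, 0.1014], [0.585, 0.1267, 0.1084]]
dark 494 [[0.5239, 0.0735, 0.0872], [0.5597, 0.1062, 0.1015], [0.5935, 0.1268, 0.11]]
```

View pics/top3.png

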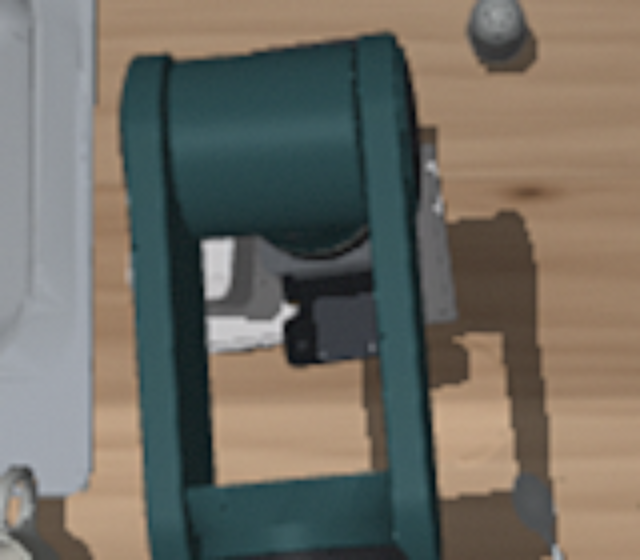

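View pics/scene3.png

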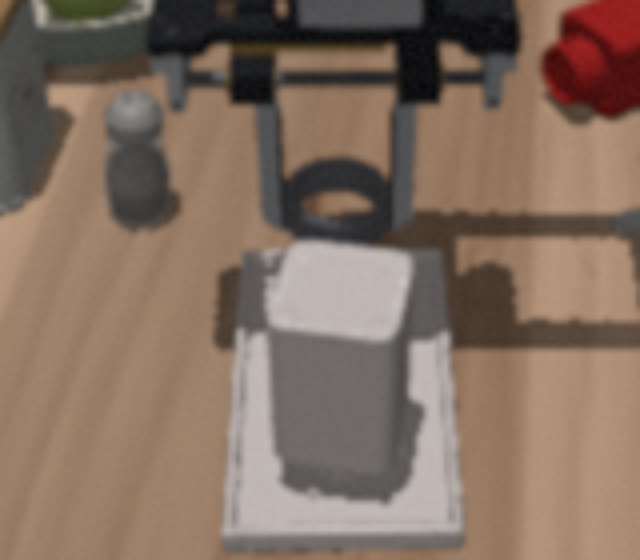

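The collar is held level over the short peg; in the scene crop it is at about (338,200), centred near (0.558, 0.100). The top view is blocked by the arm. Lowering now.

Request:
move_arm(steps=[0, 0, 0, 0, 0.001, -0.012, 0, 0, 0, 0, 0, 0.001, -0.024, 0, 0, 0, 0, 0, 0.001, -0.036, 0, 0, 0, 0, 0, 0.001, -0.047, 0, 0, 0, 0, 0, 0.001, -0.056, 0, 0, 0, 0, 0, 0.001, -0.062, 0, 0, 0, 0, 0, 0.001, -0.066, 0, 0, 0, 0, 0, 0.001, -0.068, 0, 0, 0, 0, 0, 0.001, -0.069, 0, 0, 0, 0, 0, 0.001, -0.07, 0, 0, 0, 0, 0, 0.001, -0.07, 0])

```text
time: 15.0
tool_pos: [0.558, 0.1018, 0.0316]
ee_rot: [-3.142, 0.001, 1.696]
wrist_force: [-0.5, 1.1, -1.3]
width: 0.0566
finger_force: 29.8
```

Request:
move_arm(steps=[0, 0, 0, 0, 0, -0.0005, 0, 0, 0, 0, 0, 0, -0.001, 0, 0, 0, 0, 0, 0, -0.0015, 0, 0, 0, 0, 0, 0, -0.0015, 0])

```text
time: 15.4
tool_pos: [0.558, 0.1018, 0.0305]
ee_rot: [-3.141, 0.001, 1.696]
wrist_force: [-1.9, -0.2, 4.3]
width: 0.0565
finger_force: 29.8
```

Request:
move_arm(steps=[0, 0, 0, 0, 0, 0, 0.68, 0, 0, 0, 0, 0, 0, 0.75, 0, 0, 0, 0, 0, 0, 0.78, 0, 0, 0, 0, 0, 0, 0.78, 0, 0, 0, 0, 0, 0.01, 0.78, 0, 0, 0, 0, 0, 0.03, 0.78, 0, 0, 0, 0, 0, 0.06, 0.78, 0, 0, 0, 0, 0, 0.1, 0.78, 0, 0, 0, 0, -0.02, 0.14, 0.78, 0, 0, 0, 0, -0.06, 0.17, 0.78, 0, 0, 0, 0, -0.11, 0.17, 0.78, 0, 0, 0, 0, -0.16, 0.17, 0.78])

```text
time: 16.6
tool_pos: [0.5586, -0.0595, 0.2029]
ee_rot: [3.137, 0.002, 1.697]
wrist_force: [1.0, -0.5, -0.4]
width: 0.0732
finger_force: 0.0
```

```bash
python3 - <<'E'
from h import *
for n in ('scene','top'):
    im,d=snapshot(n); W=cloud(n,d); cv2.imwrite(f'pics/{n}4.png',cv2.resize(im[130:360,130:380] if n=='scene' else im[130:340,120:460],None,fx=2.3,fy=2.3)[:,:,::-1])
    b=W[np.all((W>[.49,.15,.12])&(W<[.61,.26,.15]),-1)];print(n,'bottle',len(b),b.mean(0),np.percentile(b,[2,98],axis=0).round(3).tolist())
    dark=im.astype(int).max(-1)<120
    c=W[dark&np.all((W>[.51,.055,.025])&(W<[.61,.145,.06]),-1)]
    if len(c)>3: print('collar',len(c),np.percentile(c,[3,50,97],axis=0).round(4).tolist())
    for k in ('salt_shaker','mug','timer'):
        for s in silhouettes(n,k)[:1]: print(k,np.median(W[s['pixels']&(d>0)],0).round(3))
print(get_obs()['tool_pos'])
E
```

```text
scene bottle 858 [0.54498334 0.204058   0.1293757 ] [[0.515, 0.17, 0.121], [0.575, 0.231, 0.132]]
salt_shaker [0.692 0.021 0.048]
mug [0.338 0.321 0.072]
timer [ 0.374 -0.305  0.033]
top bottle 660 [0.5453276  0.20098747 0.13010408] [[0.516, 0.171, 0.125], [0.575, 0.232, 0.134]]
collar 116 [[0.5339, 0.0737, 0.0269], [0.5558, 0.0971, 0.0354], [0.5844, 0.1259, 0.0468]]
salt_shaker [0.689 0.014 0.085]
mug [0.337 0.344 0.056]
[ 0.55779313 -0.05670418  0.19985099]
```

View pics/scene4.png

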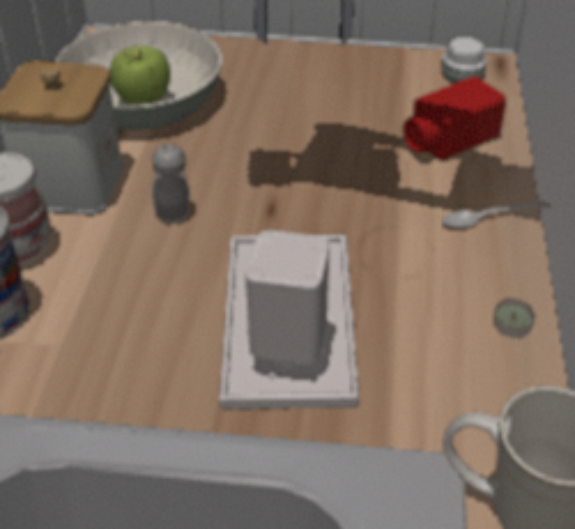

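View pics/top4.png

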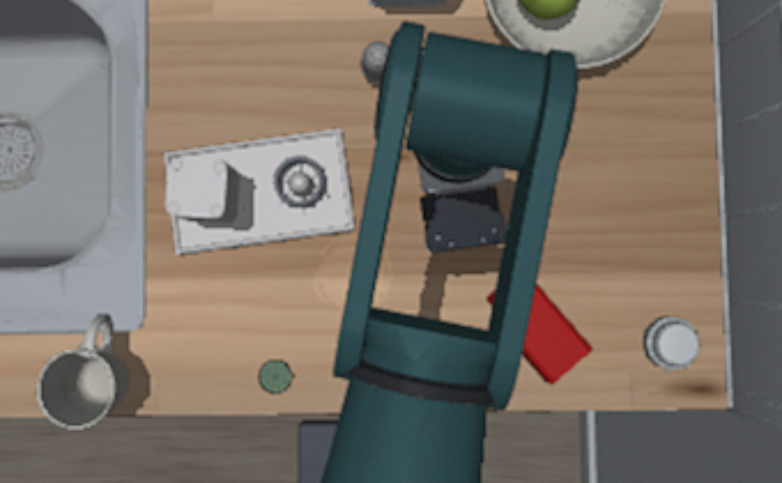

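The bottle stands straight over the tall peg; in the top crop it is at (200,190). The collar lies flat around the short peg at (300,183), with its top at about z = 0.036, so it is seated. The other objects have not moved and the gripper is clear.

```bash
python3 -c "
from bench import *
print(close_job())"
```

```text
the job is handed in; nothing more can be done
None
```

The bottle is upside down over the tall peg with its rim on the ribs, and the collar lies flat over the short peg; both are released, the other things on the worktop were left where they were, and the job was handed in at about 17 s.

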